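# Discharge a drive's capacitor module through its shuttered safety jack

### The job

Make the capacitor module safe to work on: take the discharge plug out of its stand, put its pin in the hole of the module's sliding safety shutter and, pressing only lightly, slide the shutter along the arrow with the pin until the pin drops into the jack hidden underneath. Press the plug fully home, so that its collar sits flush on the shutter, and let go of it; never force the pin while it has not found the jack, and leave the other things on the bench where they are.

Things in the scene. Friction and masses are not known exactly. Their poses are not given: they have to be found in the camera images.
- plug_grip (a point): Middle of the discharge plug's black square grip, 22 x 22 mm, 50 mm high, flat faces square to this frame's x and y; z up along the plug, which stands upright, pin down, in its stand. 54 mm above the pin's tip, 30 mm above the underside of the collar (steel disc 34 mm across, 4 mm thick, right below the grip), 24 mm below the grip's top. Plug mass about 0.15 kg.
- plug_tip (a point): Tip of the plug's brass pin, on the plug's axis (axes as plug_grip). The pin is 8 mm in diameter and reaches 24 mm below the collar; its last 3 mm taper to 4 mm. In the stand the tip is 10 mm above the bench.
- stand: Fixed parking stand: steel foot 64 x 64 x 6 mm with a square post 34 x 34 mm, top 34 mm above the bench, with an 11 mm hole in which the pin stands loosely and the collar rests on top. Lift the plug straight up by more than 24 mm to clear it. Origin: centre of the underside, axes along its edges.
- module: Fixed capacitor module: ribbed enclosure with a grey lid (top at 50 mm), 92 mm in x, from -70 to +115 mm in y, on a chassis plate 116 x 262 mm; two blue capacitors at the -y end (x = +-26, y = -102 mm, tops at 61 mm). Origin: on the bench under its middle line; z up; +y is the way the shutter opens (white arrow on the lid). Two rails along y on the lid, tops 56.5 mm high, 51 mm apart.
- shutter_hole (a point): Centre of the chamfered 12 mm hole in the white sliding shutter (plate 50 x 106 x 4 mm between the rails), at its top face, 54.5 mm above the bench; moves with the shutter, axes as the module's; at rest at x = 0, y = -20 mm of the module. The plug's collar is flush when it lies on this face, the pin's tip then 24 mm below it.
- shutter (a joint): How far the shutter has been slid towards the module's +y (m): 0 at rest, 0.050 at its end stop. A weak spring returns it to 0 (about 0.8 N at rest, 2 N at 50 mm, and 0.3 N friction).
- carrier_start (a point): Point on the flat level carrier plate below the shutter, under the shutter hole's rest position (fixed; axes as the module's): the pin's tip lands here, 8.5 mm below the shutter's top, 46 mm above the bench. The jack, an 11 mm bore with a 2 mm chamfer right through the carrier, is hidden from here at 14 to 40 mm towards +y, at the same x; how far differs each time and is not measured: feel for it.
- tip_cleaner: Round soldering-tip cleaner, 65 mm across, 44 mm tall, loose; origin under its centre.
- big_capacitor: Single loose blue capacitor standing on the bench, 35 mm across, 51 mm tall; origin under its centre.
- tweezers_steel: Loose steel tweezers lying on the bench, 132 mm long (their y axis), 13 mm wide, 9 mm thick; origin under their centre.
Things that resemble listed ones, but are neither listed nor needed, are in the scene too. There is more than one size of the part that bears plug_grip; the job needs the middle-sized.

How it is judged:
On the way:
1. the pin stands in the shutter's hole and has slid the shutter at least 8 mm along the arrow (value of joint shutter above 0.008 m and horizontal distance between plug_tip and shutter_hole below 0.006 m and z of plug_tip in the frame of module below 0.0525 m), for 0.2 s.
At the end, for the whole second after the job is handed in: The pin is through the shutter's hole (within 5 mm) and down in the jack, its tip at least 22.2 mm below the shutter's top (collar within 1.8 mm of flush), the plug upright within 0.1 rad, at rest and released (z of plug_tip in the frame of module below 0.0323 m and horizontal distance between plug_tip and shutter_hole below 0.005 m and x of plug_tip in the frame of module between -0.005 and 0.005 m and angle between plug_tip's own z axis and vertical below 0.1 rad and linear speed of plug below 0.02 m/s); the robot touches nothing.
It fails at once if the plug is forced against the module with more than 25 N before its pin has dropped into the jack (tip less than 10 mm below the carrier's surface) (contact force between plug and module above 25 N and z of plug_tip in the frame of module above 0.036 m).
It fails at once if the tip cleaner is moved by more than 30 mm (distance of tip_cleaner from where it was at the start of the episode above 0.03 m).
It fails at once if the big capacitor is moved by more than 30 mm (distance of big_capacitor from where it was at the start of the episode above 0.03 m).
It fails at once if the tweezers steel is moved by more than 30 mm (distance of tweezers_steel from where it was at the start of the episode above 0.03 m).
It also fails if it takes over 61 s, if anything falls off the work surface, if the arm or the gripper's body presses on something with over 40 N, if the wrist force passes 120 N, or if a joint passes its speed limit or range.

### The arm

A 6-joint arm with a two-finger parallel gripper is mounted at the origin on a cart in front of the work surface, level with it; the furniture and walls round the work are solid. World frame = base frame: x ahead of the robot, y to its left, z up, the work surface at z = 0. Lengths are in m, angles in rad, forces in N, time in s.
With the tool pointing down it reaches from about 0.375 to 0.9 m from the base axis. Payload 3.1 kg.
Tool frame: the origin (TCP) lies at the centre of the arm's flange, where the gripper is bolted on; the fingertips stand 182 mm ahead of it and the grasp point (between the pads) lies 164 mm ahead of it; z points along the fingers, y is the line along which they close (so a half turn about z gives the same grasp; the last joint's range is limited). The gripper opens to 87 mm and grips with 3 to 60 N. Pads are 19 mm wide; open, the fingers measure 117 mm over their backs; the gripper's body (75 mm by 190 mm) begins 51 mm behind the grasp point.
Start: joints at [-1.363, 0.527, 1.433, -0, 1.181, -0.178], TCP at [0.236, -0.579, 0.405] pointing down, gripper open.
Joint ranges: [-3.08, 3.08], [-0.75, 2.2], [0.22, 2.44], [-1.43, 4.57], [0, 2.65], [-2.85, 2.85]. Speed limits (rad/s): [2.79, 2.79, 3.14, 3.14, 3.14, 3.14].

### API

Orientations are given as a unit quaternion [x, y, z, w].
In Python, from rig import * gives the robot as it stands.
- The arm moves only by the tool move_arm, never from a script. Its argument "commands" is a list that holds one entry, the list of rows, each a list of 6 numbers: the shift along the tool's x, y, z in units of 40 mm (1.0 is 40 mm), then the turn, a rotation vector about the tool's x, y, z in rad. A call has 1 to 12 rows; each row is the pose to reach, as a shift and turn from the pose commanded when the call began, along the tool's axes at that moment; what a row does not reach only later rows make up. A row lasts 1/8 s, in which the tool goes at most 62.5 mm and 10.7 degrees, less where a joint would pass 70% of its speed; a pose out of reach is approached as far as the arm can. A call with a gripper value outside its range is refused whole. "claw" is the closure, from -1 (fully open) to 1 (shut), so that 0 is half open, set as the call begins (left out, the last holds). The fingers move at their own pace and stop on an object; "squeeze" is the grip in N (left out, the last holds). Time passes only in rows, so rows that repeat a pose let the fingers close. It gives the time, the measured TCP pose, the force, the opening and the grip force at its end, in the units of the state.
- get_obs(): the state, without advancing time (a new reading comes with each control period).
- camera(name): name is "side" or "top" or "wrist"; returns a dict with "pixels" (384x512x3 uint8, blue, green, red), "range_z" (384x512 float32, m along the optical axis (not along the pixel's ray), 0 where there is no reading), "camera_matrix" (3x3 intrinsics, pixels), "extrinsics" (4x4, takes a point from world to camera coordinates). Camera axes: x right, y up, looking along -z (the intrinsics and any distortion apply to the point x, -y, -z); pixel columns grow to the right and rows downward; lengths in m; the calibration is good to about 2 mm. A picture is of the moment at which its call begins.
- hand_in(): hands the job in; it is judged then, once.
The state is a dict: "time": time; "q": joint angles; "joint_velocities": joint speeds; "joint_torque": joint torques, N m; "position": TCP position; "tool_rot": TCP orientation; "ft_force": force on the tool from outside, world axes, zero at the start; "moment": the same for the moment, N m; "grip_width": finger opening in m; "grip_force": force on a finger pad.
Only numpy, scipy, OpenCV 4.12 (cv2) and the standard library are available. Lean on these libraries where they do the work, as an engineer would, in place of code of your own. Each camera call takes 0.05 s, during which the arm holds its last target. There are 200 camera calls.

## Working session

There is one attempt and no reset: what is moved stays moved. The work goes in short steps, Python scripts to look and compute and a tool call to move; the robot and the scene stay as the last step left them, time stands still between calls to the robot, and variables do not carry over. Pictures are saved under pics/ and viewed, at most 10 in all, crops included, and the job is handed in when it is done.

Besides the shell and the picture viewer there is one more tool, called after "Request:" as name(argument=value, ...), one argument or row to a line, values as JSON. move_arm: Moves the arm, as the interface text tells. Its arguments: {"type":"object","properties":{"commands":{"type":"array","items":{"type":"array","items":{"type":"array","items":{"type":"number"}}}},"claw":{"type":"number"},"squeeze":{"type":"number"}},"required":["commands"]}

```bash
mkdir -p pics
cat > h.py <<'E'
from rig import *
import numpy as np, cv2
from scipy.spatial.transform import Rotation as R
def grab(n):
    c=camera(n); np.savez(f'{n}.npz',**c); return c
def pts(c):
    K=c['camera_matrix'];E=c['extrinsics'];z=c['range_z'];h,w=z.shape
    u,v=np.meshgrid(np.arange(w),np.arange(h))
    X=(u-K[0,2])/K[0,0]*z;Y=(v-K[1,2])/K[1,1]*z
    P=np.stack([X,-Y,-z],-1)
    return (P-E[:3,3])@E[:3,:3]
E
python3 - <<'E'
from h import *
a=grab('top');b=grab('side')
cv2.imwrite('pics/top.png',a['pixels']);cv2.imwrite('pics/side.png',b['pixels'])
o=get_obs();print(o)
print(a['camera_matrix'],a['extrinsics'],b['extrinsics'])
E
```

```text
{'time': 0.1, 'q': array([-1.36249745e+00,  5.28360194e-01,  1.43373410e+00, -3.38801624e-05,
        1.18140904e+00, -1.78482471e-01]), 'joint_velocities': array([ 1.06774794e-03, -2.65847565e-03, -4.73140419e-03, -1.52974733e-03,
       -1.72246071e-03,  3.93421811e-05]), 'joint_torque': array([-3.43265920e-04, -4.40985417e+01, -1.77151501e+01,  6.33437256e-02,
        5.34102239e-02, -4.86260478e-05]), 'position': array([ 0.23572721, -0.57852043,  0.4038899 ]), 'tool_rot': array([ 9.81356545e-01,  1.92193699e-01, -2.99059584e-05, -9.54999990e-04]), 'ft_force': array([0.03440362, 0.62726987, 0.55209899]), 'moment': array([ 0.00784282,  0.03578238, -0.01181814]), 'grip_force': 0.0, 'grip_width': 0.08721472044720686}
[[421.75798927   0.         257.43027426]
 [  0.         421.75798927 193.86647053]
 [  0.           0.           1.        ]] [[ 0.02404004 -0.99944174  0.02320087 -0.12527537]
 [ 0.98800963  0.02729265  0.15196077 -0.56641958]
 [-0.15250915  0.01926954  0.98811419 -1.08878893]
 [ 0.          0.          0.          1.        ]] [[ 0.98270444 -0.18383942 -0.02224989 -0.56651854]
 [ 0.0919475   0.38011067  0.92035946 -0.07655633]
 [-0.16074093 -0.90648715  0.39044001 -0.89223806]
 [ 0.          0.          0.          1.        ]]
```

View pics/top.png

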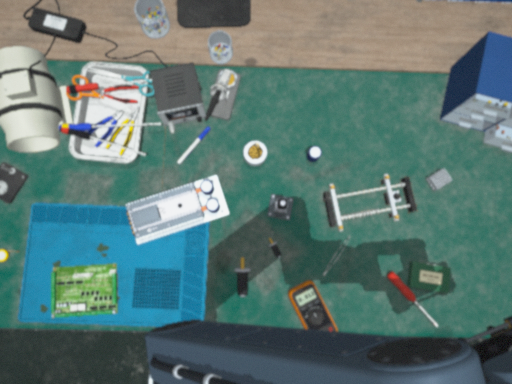

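View pics/side.png

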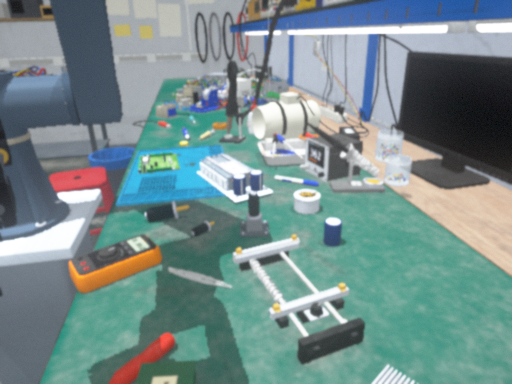

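The top view shows the plug in its stand at (281,206), the module at (178,208) with its capacitors to the right, and decoy plugs lying at (243,277) and (276,248). The side view shows the plug upright at (254,205).

Run:
```python
from h import *
a=dict(np.load('top.npz'));P=pts(a);g=a['pixels']
cv2.imwrite('pics/topc.png',cv2.resize(g[165:255,115:305],None,fx=4,fy=4,interpolation=cv2.INTER_CUBIC))
reg=np.zeros(P.shape[:2],bool);reg[185:230,262:300]=1
x=P[reg];
for lo,hi in((.07,.12),(.025,.045),(.003,.012)):
    m=(x[:,2]>lo)&(x[:,2]<hi);q=x[m];print(lo,m.sum(),q.mean(0),q.min(0),q.max(0))
# module: lid points z 40..70
reg[:]=0;reg[165:255,115:240]=1
x=P[reg]
for lo,hi in((.044,.058),(.0585,.07)):
    q=x[(x[:,2]>lo)&(x[:,2]<hi)];r=cv2.minAreaRect(q[:,:2].astype(np.float32)*1000);print(len(q),r,q.mean(0))
```

```text
0.07 79 [ 0.54111865 -0.17371756  0.08667525] [ 0.53136703 -0.18501021  0.07255909] [ 0.55230521 -0.16386974  0.09469267]
0.025 79 [ 0.53748366 -0.17184412  0.03612671] [ 0.52371347 -0.19383487  0.02654461] [ 0.56107944 -0.15655763  0.042075  ]
0.003 441 [ 0.53943372 -0.17396927  0.00596155] [ 0.47867424 -0.22755735  0.00300797] [ 0.60408716 -0.12405984  0.01180624]
2333 ((526.6087036132812, 111.42960357666016), (99.9925308227539, 234.05003356933594), 20.176881790161133) [0.517961   0.13233781 0.0522685 ]
362 ((523.8613891601562, 106.62777709960938), (84.62661743164062, 229.6540985107422), 22.49425506591797) [0.54785692 0.05538133 0.06068076]
```

View pics/topc.png

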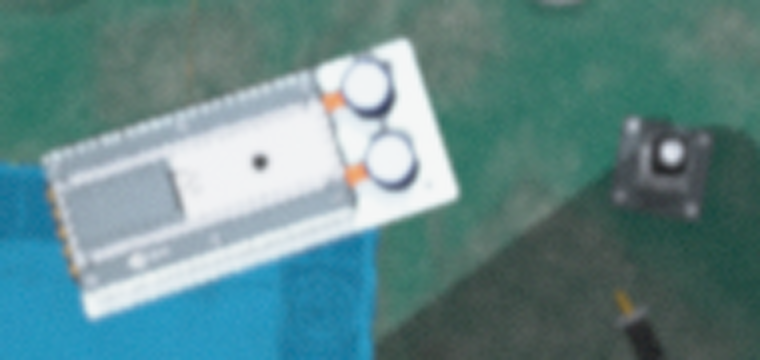

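Crop: the shutter hole is at (260,161), i.e. full (179.6,204.9). The capacitor tops are at (367,82) and (392,158). The stand's foot screws are at (633,124), (705,140), (691,211) and (619,196), and the plug top is at (670,153).

```bash
cat >> h.py <<'E'
def ray(c,uv,z):
    K=c['camera_matrix'];E=c['extrinsics'];o=-E[:3,:3].T@E[:3,3]
    d=E[:3,:3].T@np.array([(uv[0]-K[0,2])/K[0,0],-(uv[1]-K[1,2])/K[1,1],-1])
    return o+d*(z-o[2])/d[2]
E
python3 - <<'E'
from h import *
a=dict(np.load('top.npz'))
f=lambda x,y:(115+(x+.5)/4-.5,165+(y+.5)/4-.5)
h=ray(a,f(260,161),.0535);c=[ray(a,f(*p),.061) for p in((367,82),(392,158))]
print('hole',h,'caps',c,np.linalg.norm(c[0]-c[1]))
m=(c[0]+c[1])/2;print('dist',np.linalg.norm((h-m)[:2]),'ydir',np.degrees(np.arctan2(*(h-m)[1::-1])), 'xperp',np.degrees(np.arctan2(*(c[0]-c[1])[1::-1])))
s=np.array([ray(a,f(*p),.006) for p in((633,124),(705,140),(691,211),(619,196))])
print('stand',s.mean(0),cv2.minAreaRect((s[:,:2]*1000).astype(np.float32)))
print('plugtop',ray(a,f(670,153),.112))
# lid long edges from depth: rails z>0.054
P=pts(a);r=P[165:255,115:240].reshape(-1,3);q=r[(r[:,2]>.044)&(r[:,2]<.058)]
print(np.degrees(np.arctan2(*cv2.fitLine(q[:,:2].astype(np.float32),2,0,1e-4,1e-4).ravel()[1::-1])))
o=get_obs();print(R.from_quat(o['tool_rot']).as_matrix().round(3))
E
```

```text
hole [0.53298526 0.0945966  0.0535    ] caps [array([0.58664866, 0.0255334 , 0.061     ]), array([0.53638771, 0.00697842, 0.061     ])] 0.0535765782116534
dist 0.08337500097912233 ydir 110.01242761249723 xperp 20.262784939723158
stand [ 0.54168082 -0.17511842  0.006     ] ((541.87255859375, -175.0530548095703), (51.238983154296875, 51.2882194519043), 79.69355773925781)
plugtop [ 0.53783117 -0.17211111  0.112     ]
-70.38247
[[ 0.926  0.377 -0.   ]
 [ 0.377 -0.926  0.002]
 [ 0.    -0.002 -1.   ]]
```

```bash
cat >> h.py <<'E'
def plan(p,yaw=None):
    o=get_obs();T=R.from_quat(o['tool_rot']);x=T.as_matrix()[:,0]
    g=R.from_euler('z',yaw,degrees=True)*R.from_euler('x',180,degrees=True) if yaw is not None else T
    print('t',o['time'],'pos',o['position'].round(4),'units',(T.inv().apply(np.array(p)-o['position'])/.04).round(3),'turn',(T.inv()*g).as_rotvec().round(4),'F',o['ft_force'].round(2),'w',o['grip_width'])
E
python3 -c "
from h import *
plan([.541,-.174,.34],-10.3)"
```

```text
t 0.1 pos [ 0.2357 -0.5785  0.4039] units [10.882 -6.484  1.613] turn [-1.900e-03  2.000e-04  5.666e-01] F [0.03 0.63 0.55] w 0.08721472044720686
```

Request:
move_arm(
  commands=[
    [[10.88,-6.48,1.6,0,0,0.567],[10.88,-6.48,1.6,0,0,0.567],[10.88,-6.48,1.6,0,0,0.567],[10.88,-6.48,1.6,0,0,0.567],[10.88,-6.48,1.6,0,0,0.567],[10.88,-6.48,1.6,0,0,0.567],[10.88,-6.48,1.6,0,0,0.567],[10.88,-6.48,1.6,0,0,0.567],[10.88,-6.48,1.6,0,0,0.567],[10.88,-6.48,1.6,0,0,0.567],[10.88,-6.48,1.6,0,0,0.567],[10.88,-6.48,1.6,0,0,0.567]],
  ],
  claw=-1,
  squeeze=25,
)

```text
time: 1.6
position: [0.5404, -0.1761, 0.341]
tool_rot: [0.996, -0.091, 0.0, 0.0]
ft_force: [0.7, -0.0, 0.0]
grip_width: 0.087
grip_force: 0.0
```

Run:
```python
from h import *
plan([.541,-.174,.34],-10.3)
c=grab('wrist');cv2.imwrite('pics/w1.png',c['pixels'])
P=pts(c).reshape(-1,3);m=(c['range_z'].ravel()>0)&(abs(P[:,0]-.541)<.04)&(abs(P[:,1]+.174)<.04)
for lo,hi in((.075,.1),(.03,.045),(.004,.01)):
    q=P[m&(P[:,2]>lo)&(P[:,2]<hi)]
    if len(q)>5: print(lo,len(q),q.mean(0),cv2.minAreaRect((q[:,:2]*1000).astype(np.float32)))
```

```text
t 1.6 pos [ 0.5404 -0.1761  0.341 ] units [ 0.006 -0.055  0.024] turn [ 0.0003 -0.0001 -0.003 ] F [ 0.74 -0.02  0.03] w 0.08695134123213447
0.075 659 [ 0.54377115 -0.17532091  0.08686248] ((541.5755615234375, -174.836669921875), (22.506763458251953, 22.534177780151367), 89.94638061523438)
0.03 476 [ 0.54902319 -0.17725587  0.03623744] ((541.8087158203125, -174.65016174316406), (33.79418182373047, 33.94565963745117), 80.56896209716797)
0.004 1727 [ 0.54870831 -0.17595045  0.00602516] ((542.140625, -174.67874145507812), (63.90459060668945, 63.4073371887207), 79.67778778076172)
```

View pics/w1.png

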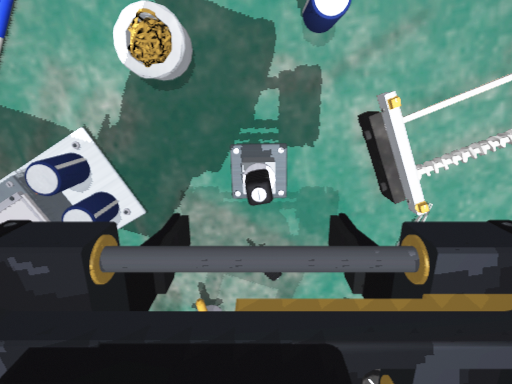

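The wrist view shows the plug upright at about (258,180) in the stand and clear of its neighbours. Depth puts it at (0.5418,-0.1747), yaw about 0.

Request:
move_arm(
  commands=[
    [[0.03,-0.04,0.3,0,0,-0.18],[0.03,-0.04,0.3,0,0,-0.18],[0.03,-0.04,1.3,0,0,-0.18],[0.03,-0.04,2.2,0,0,-0.18],[0.03,-0.04,2.82,0,0,-0.18],[0.03,-0.04,2.82,0,0,-0.18],[0.03,-0.04,2.82,0,0,-0.18]],
  ],
)

```text
time: 2.52
position: [0.5429, -0.1738, 0.229]
tool_rot: [1.0, -0.001, 0.001, 0.0]
ft_force: [0.0, -0.1, 0.1]
grip_width: 0.0872
grip_force: 0.0
```

Request:
move_arm(
  commands=[
    [[0,0,0,0,0,0],[0,0,0,0,0,0],[0,0,0,0,0,0],[0,0,0,0,0,0],[0,0,0,0,0,0],[0,0,0,0,0,0]],
  ],
  claw=1,
  squeeze=30,
)

```text
time: 3.28
position: [0.5425, -0.1732, 0.2279]
tool_rot: [1.0, -0.0, -0.0, -0.0]
ft_force: [-0.5, -0.2, 0.6]
grip_width: 0.0352
grip_force: 0.0
```

Request:
move_arm(
  commands=[
    [[0,0,0,0,0,0],[0,0,0,0,0,0],[0,0,0,0,0,0],[0,0,0,0,0,0]],
  ],
)

```text
time: 3.78
position: [0.5428, -0.1739, 0.2281]
tool_rot: [1.0, 0.0, 0.0, 0.001]
ft_force: [-0.2, -5.3, -1.2]
grip_width: 0.0219
grip_force: 29.9
```

Request:
move_arm(
  commands=[
    [[0,0,-0.3,0,0,0],[0,0,-0.8,0,0,0],[0,0,-1.5,0,0,0],[0,0,-2,0,0,0],[0,0,-2,0,0,0],[0,0,-2,0,0,0]],
  ],
)

```text
time: 4.53
position: [0.542, -0.1726, 0.307]
tool_rot: [1.0, -0.0, -0.001, -0.001]
ft_force: [-0.4, -0.2, -1.3]
grip_width: 0.022
grip_force: 29.9
```

Run:
```python
from h import *
plan([.533,.0946,.308])
c=grab('side');cv2.imwrite('pics/s2.png',cv2.resize(c['pixels'][100:260,180:340],None,fx=3.5,fy=3.5))
```

```text
t 4.525 pos [ 0.542  -0.1726  0.307 ] units [-0.227 -6.679 -0.012] turn [0. 0. 0.] F [-0.44 -0.2  -1.32] w 0.02196517652364855
```

View pics/s2.png

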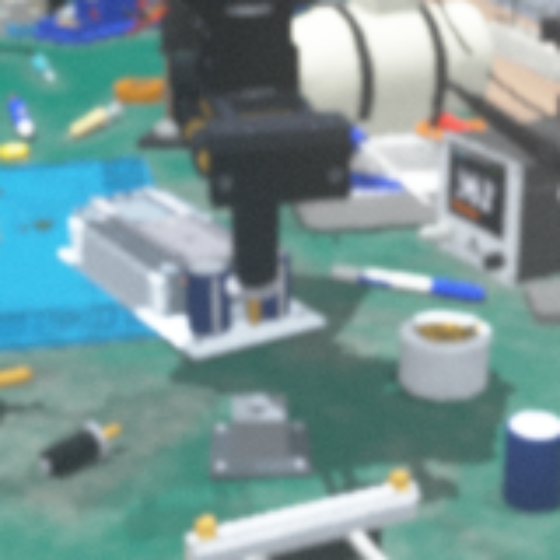

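The plug is held upright with its pin clear of the stand (pin at about (253,310) in the crop). Next: a closer look at the shutter hole.

Request:
move_arm(
  commands=[
    [[-1.18,-6.68,-0.33,0,0,0],[-1.18,-6.68,-0.33,0,0,0],[-1.18,-6.68,-0.33,0,0,0],[-1.18,-6.68,-0.33,0,0,0],[-1.18,-6.68,-0.33,0,0,0],[-1.18,-6.68,-0.33,0,0,0],[-1.18,-6.68,-0.33,0,0,0],[-1.18,-6.68,-0.33,0,0,0],[-1.18,-6.68,-0.33,0,0,0]],
  ],
)

```text
time: 5.7
position: [0.4957, 0.093, 0.321]
tool_rot: [1.0, -0.001, -0.0, 0.0]
ft_force: [-0.0, 0.2, -1.2]
grip_width: 0.0219
grip_force: 29.9
```

Run:
```python
from h import *
plan([.533,.0946,.29])
c=grab('wrist');cv2.imwrite('pics/w2.png',c['pixels'])
```

```text
t 5.7 pos [0.4957 0.093  0.321 ] units [ 0.933 -0.042  0.775] turn [0. 0. 0.] F [-0.04  0.19 -1.18] w 0.021889329009880353
```

View pics/w2.png

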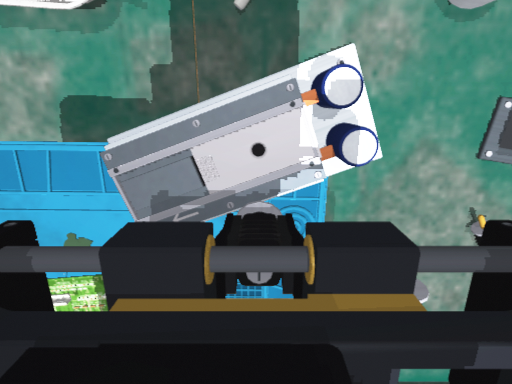

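The wrist view shows the hole at about (258,150), with the capacitors at (340,87) and (354,145).

Run:
```python
from h import *
c=dict(np.load('wrist.npz'));g=cv2.cvtColor(c['pixels'],cv2.COLOR_BGR2GRAY)
s=g[135:165,243:273];m=(s<80).astype(np.uint8);n,l,st,ce=cv2.connectedComponentsWithStats(m)
for i in range(1,n):
  if st[i,4]>30:
    uv=ce[i]+[243,135];h=ray(c,uv,.0535);print(uv,st[i],h)
P=pts(c);r=P[40:230,100:300].reshape(-1,3);q=r[(r[:,2]>.0553)&(r[:,2]<.0585)]
print(len(q),cv2.minAreaRect((q[:,:2]*1000).astype(np.float32)))
a=[ray(c,p,.061) for p in((340,87),(354,145))];d=a[0]-a[1];print(a,np.degrees(np.arctan2(d[1],d[0])))
plan([h[0],h[1],.29])
```

```text
[257.98387097 149.48387097] [  9   9  13  12 124] [0.53237755 0.09448543 0.0535    ]
3645 ((517.7587280273438, 134.68899536132812), (59.11214828491211, 178.76275634765625), 19.937292098999023)
[array([0.58371561, 0.02852181, 0.061     ]), array([0.53718205, 0.01313128, 0.061     ])] 18.3011430835203
t 5.75 pos [0.4956 0.0931 0.321 ] units [ 0.919 -0.035  0.776] turn [0. 0. 0.] F [ 0.86 -0.01 -1.33] w 0.02207081840359352
```

Request:
move_arm(
  commands=[
    [[0.5,-0.035,0.4,0,0,0],[0.935,-0.035,0.8,0,0,0],[0.935,-0.035,0.9,0,0,0],[0.935,-0.035,0.9,0,0,0],[0.935,-0.035,0.9,0,0,0]],
  ],
)

```text
time: 6.38
position: [0.5321, 0.0954, 0.2856]
tool_rot: [1.0, -0.0, -0.0, -0.0]
ft_force: [-1.2, -0.1, -1.3]
grip_width: 0.0219
grip_force: 29.9
```

Run:
```python
from h import *
plan([.533,.0945,.266])
c=grab('side');cv2.imwrite('pics/s3.png',cv2.resize(c['pixels'][120:220,180:300],None,fx=5,fy=5,interpolation=cv2.INTER_CUBIC))
```

```text
t 6.375 pos [0.5321 0.0954 0.2856] units [0.022 0.022 0.489] turn [0. 0. 0.] F [-1.23 -0.14 -1.25] w 0.021890829897732597
```

View pics/s3.png

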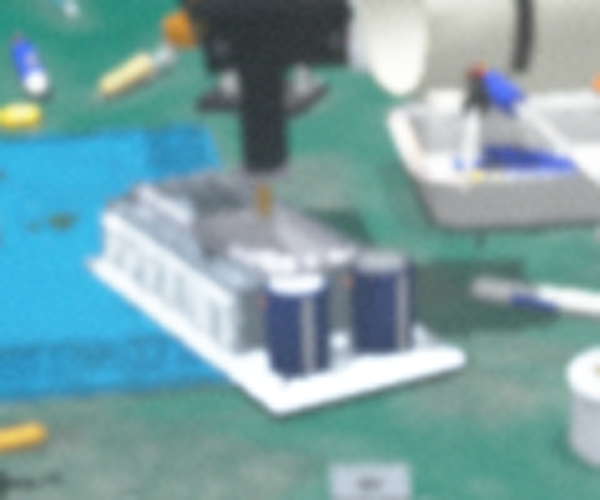

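The side crop shows the pin at (263,200), just above the shutter. Lowering gently.

Request:
move_arm(
  commands=[
    [[0.02,0.01,0.15,0,0,0],[0.02,0.01,0.25,0,0,0],[0.02,0.01,0.34,0,0,0],[0.02,0.01,0.38,0,0,0],[0.02,0.01,0.38,0,0,0]],
  ],
)

```text
time: 7.05
position: [0.5336, 0.095, 0.2697]
tool_rot: [1.0, -0.0, -0.0, -0.0]
ft_force: [0.4, 0.3, -0.8]
grip_width: 0.0216
grip_force: 29.9
```

Request:
move_arm(
  commands=[
    [[0,0,0.04,0,0,0],[0,0,0.08,0,0,0],[0,0,0.08,0,0,0]],
  ],
)

```text
time: 7.42
position: [0.5335, 0.095, 0.2666]
tool_rot: [1.0, -0.0, -0.0, -0.0]
ft_force: [0.7, -0.2, -0.7]
grip_width: 0.0218
grip_force: 29.9
```

Request:
move_arm(
  commands=[
    [[0,0,0.03,0,0,0],[0,0,0.05,0,0,0],[0,0,0.05,0,0,0]],
  ],
)

```text
time: 7.8
position: [0.5336, 0.095, 0.2647]
tool_rot: [1.0, -0.0, -0.0, 0.0]
ft_force: [-0.4, 0.1, -0.5]
grip_width: 0.0216
grip_force: 29.9
```

Request:
move_arm(
  commands=[
    [[0,0,0.02,0,0,0],[0,0,0.03,0,0,0],[0,0,0.03,0,0,0]],
  ],
)

```text
time: 8.18
position: [0.5336, 0.095, 0.2638]
tool_rot: [1.0, -0.0, 0.0, 0.0]
ft_force: [-0.7, 0.1, 1.8]
grip_width: 0.0221
grip_force: 29.9
```

Request:
move_arm(
  commands=[
    [[-0.026,-0.07,0,0,0,0],[-0.05,-0.14,0,0,0,0],[-0.077,-0.21,0,0,0,0],[-0.1,-0.28,0,0,0,0],[-0.1,-0.28,0,0,0,0],[-0.1,-0.28,0,0,0,0]],
  ],
)

```text
time: 8.93
position: [0.5297, 0.1064, 0.2637]
tool_rot: [1.0, -0.0, 0.0, -0.0]
ft_force: [0.4, -1.2, 3.2]
grip_width: 0.0218
grip_force: 29.9
```

Request:
move_arm(
  commands=[
    [[-0.013,-0.035,0,0,0,0],[-0.026,-0.07,0,0,0,0],[-0.026,-0.07,0,0,0,0]],
  ],
)

```text
time: 9.3
position: [0.5288, 0.109, 0.2637]
tool_rot: [1.0, -0.0, 0.0, 0.0]
ft_force: [1.4, -3.6, 3.4]
grip_width: 0.0218
grip_force: 29.9
```

Request:
move_arm(
  commands=[
    [[-0.013,-0.035,0,0,0,0],[-0.026,-0.07,0,0,0,0],[-0.026,-0.07,0,0,0,0]],
  ],
)

```text
time: 9.68
position: [0.5276, 0.1119, 0.2637]
tool_rot: [1.0, -0.0, 0.0, -0.0]
ft_force: [2.1, -4.2, 5.7]
grip_width: 0.0215
grip_force: 29.9
```

Request:
move_arm(
  commands=[
    [[-0.013,-0.035,0,0,0,0],[-0.026,-0.07,0,0,0,0],[-0.026,-0.07,0,0,0,0]],
  ],
)

```text
time: 10.05
position: [0.5266, 0.1147, 0.2637]
tool_rot: [1.0, -0.0, 0.0, -0.0]
ft_force: [2.0, -3.3, 5.1]
grip_width: 0.0216
grip_force: 29.9
```

Request:
move_arm(
  commands=[
    [[-0.013,-0.035,0,0,0,0],[-0.026,-0.07,0,0,0,0],[-0.026,-0.07,0,0,0,0]],
  ],
)

```text
time: 10.42
position: [0.5256, 0.1174, 0.2637]
tool_rot: [1.0, -0.0, 0.0, -0.0]
ft_force: [1.7, -3.7, 5.0]
grip_width: 0.0216
grip_force: 29.9
```

Request:
move_arm(
  commands=[
    [[-0.013,-0.035,0,0,0,0],[-0.026,-0.07,0,0,0,0],[-0.026,-0.07,0,0,0,0]],
  ],
)

```text
time: 10.8
position: [0.5246, 0.1202, 0.2637]
tool_rot: [1.0, -0.0, 0.0, -0.0]
ft_force: [3.3, -3.4, 4.5]
grip_width: 0.0221
grip_force: 29.9
```

Request:
move_arm(
  commands=[
    [[-0.013,-0.035,0,0,0,0],[-0.026,-0.07,0,0,0,0],[-0.026,-0.07,0,0,0,0]],
  ],
)

```text
time: 11.18
position: [0.5235, 0.123, 0.2637]
tool_rot: [1.0, -0.0, 0.0, -0.0]
ft_force: [3.4, -4.6, 4.7]
grip_width: 0.0221
grip_force: 29.9
```

Request:
move_arm(
  commands=[
    [[-0.013,-0.035,0,0,0,0],[-0.026,-0.07,0,0,0,0],[-0.026,-0.07,0,0,0,0]],
  ],
)

```text
time: 11.55
position: [0.5224, 0.1258, 0.2636]
tool_rot: [1.0, -0.0, 0.0, -0.0]
ft_force: [2.1, -4.4, 3.6]
grip_width: 0.022
grip_force: 29.9
```

Request:
move_arm(
  commands=[
    [[-0.013,-0.035,0,0,0,0],[-0.026,-0.07,0,0,0,0],[-0.026,-0.07,0,0,0,0]],
  ],
)

```text
time: 11.92
position: [0.5206, 0.1291, 0.2628]
tool_rot: [1.0, -0.0, -0.001, -0.001]
ft_force: [2.1, -0.5, -1.3]
grip_width: 0.0222
grip_force: 29.9
```

Request:
move_arm(
  commands=[
    [[-0.013,-0.035,0,0,0,0],[-0.026,-0.07,0,0,0,0],[-0.026,-0.07,0,0,0,0]],
  ],
)

```text
time: 12.3
position: [0.5197, 0.1316, 0.2631]
tool_rot: [1.0, -0.0, -0.001, -0.0]
ft_force: [0.7, -1.6, -2.9]
grip_width: 0.0217
grip_force: 29.9
```

The pin has lost contact at about 36–39 mm of travel, so it is over the jack. Lowering gently.

Request:
move_arm(
  commands=[
    [[0,0,0.04,0,0,0],[0,0,0.08,0,0,0],[0,0,0.08,0,0,0]],
  ],
)

```text
time: 12.68
position: [0.52, 0.1314, 0.2602]
tool_rot: [1.0, -0.0, -0.0, -0.0]
ft_force: [0.9, -1.6, -1.2]
grip_width: 0.0224
grip_force: 29.9
```

Request:
move_arm(
  commands=[
    [[0,0,0.03,0,0,0],[0,0,0.06,0,0,0],[0,0,0.06,0,0,0]],
  ],
)

```text
time: 13.05
position: [0.5203, 0.1314, 0.2578]
tool_rot: [1.0, -0.0, 0.0, 0.0]
ft_force: [1.1, -1.7, -1.6]
grip_width: 0.022
grip_force: 29.9
```

Request:
move_arm(
  commands=[
    [[0,0,0.04,0,0,0],[0,0,0.08,0,0,0],[0,0,0.11,0,0,0],[0,0,0.11,0,0,0]],
  ],
)

```text
time: 13.55
position: [0.5203, 0.1314, 0.2534]
tool_rot: [1.0, -0.0, -0.0, 0.0]
ft_force: [0.6, -1.1, -1.9]
grip_width: 0.0221
grip_force: 29.9
```

Request:
move_arm(
  commands=[
    [[0,0,0.04,0,0,0],[0,0,0.08,0,0,0],[0,0,0.1,0,0,0],[0,0,0.1,0,0,0]],
  ],
)

```text
time: 14.05
position: [0.5202, 0.1314, 0.2494]
tool_rot: [1.0, -0.0, -0.0, 0.0]
ft_force: [1.3, -1.8, -0.3]
grip_width: 0.0217
grip_force: 29.9
```

Request:
move_arm(
  commands=[
    [[0,0,0.02,0,0,0],[0,0,0.04,0,0,0],[0,0,0.05,0,0,0],[0,0,0.05,0,0,0]],
  ],
)

```text
time: 14.55
position: [0.5202, 0.1314, 0.2484]
tool_rot: [1.0, -0.0, 0.0, 0.0]
ft_force: [-1.0, -2.2, 6.7]
grip_width: 0.0219
grip_force: 29.9
```

Contact at the predicted flush height. I'll press slightly more, then release and back off.

Request:
move_arm(
  commands=[
    [[0,0,0.02,0,0,0],[0,0,0.04,0,0,0],[0,0,0.04,0,0,0]],
  ],
)

```text
time: 14.92
position: [0.5201, 0.1313, 0.2483]
tool_rot: [1.0, 0.0, 0.0, 0.0]
ft_force: [-3.1, -2.5, 17.4]
grip_width: 0.0219
grip_force: 30.0
```

Request:
move_arm(
  commands=[
    [[0,0,0,0,0,0],[0,0,0,0,0,0],[0,0,0,0,0,0],[0,0,0,0,0,0],[0,0,0,0,0,0],[0,0,0,0,0,0],[0,0,0,0,0,0]],
  ],
  claw=-1,
)

```text
time: 15.8
position: [0.5202, 0.1314, 0.2459]
tool_rot: [1.0, -0.0, -0.0, -0.0]
ft_force: [-0.4, 0.3, 0.0]
grip_width: 0.0827
grip_force: 0.0
```

Request:
move_arm(
  commands=[
    [[0,0,-0.3,0,0,0],[0,0,-1,0,0,0],[0,0,-2,0,0,0],[-1,0,-3,0,0,0],[-1.2,0,-3,0,0,0],[-1.2,0,-3,0,0,0]],
  ],
)

```text
time: 16.55
position: [0.4717, 0.1314, 0.3663]
tool_rot: [1.0, -0.0, 0.0, -0.0]
ft_force: [0.1, 0.0, -0.9]
grip_width: 0.0867
grip_force: 0.0
```

Run:
```python
from h import *
plan([.5202,.1314,.368])
c=grab('wrist');cv2.imwrite('pics/w4.png',c['pixels'])
P=pts(c).reshape(-1,3);m=(c['range_z'].ravel()>0)&(abs(P[:,0]-.52)<.025)&(abs(P[:,1]-.1314)<.025)
q=P[m&(P[:,2]>.08)&(P[:,2]<.14)];t=q[q[:,2]>np.percentile(q[:,2],60)]
print(len(q),'top z',np.median(t[:,2]),np.percentile(q[:,2],98),'expect flush',.0545+.054,t.mean(0))
```

```text
t 16.55 pos [0.4717 0.1314 0.3663] units [ 1.212e+00  1.000e-03 -4.100e-02] turn [0. 0. 0.] F [ 0.1   0.   -0.86] w 0.0867155660002503
718 top z 0.11047352178616505 0.11201863690691923 expect flush 0.1085 [0.51992851 0.13116911 0.11028708]
```

View pics/w4.png

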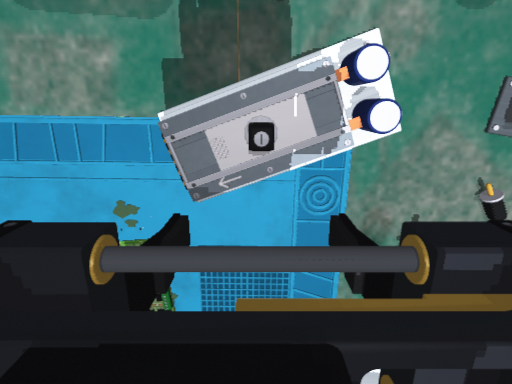

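Run:
```python
from h import *
c=dict(np.load('wrist.npz'));P=pts(c);z=P[...,2]
print((z[120:154:2,246:278:2]*1000).round().astype(int))
print('shutter',np.median(z[140:150,210:225]),np.median(z[128:134,285:292]))
a=grab('top');Q=pts(a).reshape(-1,3);m=(abs(Q[:,0]-.52)<.02)&(abs(Q[:,1]-.131)<.02)
print('top cam plug top',np.sort(Q[m,2])[-40::4].round(4))
b=dict(np.load('wrist.npz'))
```

```text
[[ 54  55  59  59  59  59  58  57  59  58  59  58  60  56  53  55]
 [ 55  58  75  74  72  74  73  75  74  74  72  74  74  59  55  54]
 [ 58  98  98  98  97  99  97  97  99  97  98  98  99  98  58  55]
 [ 58  97 105 107 108 107 107 107 108 107 107 108 106 106  58  54]
 [ 58 105 107 107 109 108 108 109 108 109 108 108 108 108  59  60]
 [ 58 106 108 109 109 109 107 107 110 108 108 108 108 106  58  59]
 [ 59 107 108 109 108 108 110 113 111 110 110 108 107 108  58  59]
 [ 58 105 109 109 109 112 111 110 111 111 111 108 108 106  58  58]
 [ 59 105 108 109 110 110 111 112 111 110 111 108 107 109  58  58]
 [ 59 105 109 109 111 111 112 113 111 111 111 346 108 108  58  54]
 [ 59 106 108 109 111 110 111 110 111 111 111 108 108 107  57  55]
 [ 55 105 107 110 111 110 113 110 111 111 112 109 108 108  55  53]
 [ 55 106 108 109 109 111 112 112 111 111 109 108 108 108  54  54]
 [ 55 106 108 109 109 109 109 112 109 109 108 108 109 108  54  54]
 [ 53  98 106 107 107 108 109 109 108 108 108 108 108 108  54  55]
 [ 54  55  54 106 107 108 107 107 107 107 107 107 106  54  55  54]
 [ 55  54  55  55  54  53  55  54  54  54  54  54  55  57  57  57]]
shutter 0.05486976263061025 0.054339679544797084
top cam plug top [0.5128 0.5131 0.5139 0.514  0.5143 0.515  0.5151 0.5155 0.5157 0.516 ]
```

The grip top reads 108.3 mm against an expected 108.5, the collar top 58.5 mm and the shutter 54.5 mm, so the collar is flush. The last picture shows the plug upright at (261,137) with the gripper clear.

```bash
python3 -c "
from rig import *
print(hand_in())"
```

```text
the job is handed in; nothing more can be done
None
```

The discharge plug is fully home in the jack, its collar flush on the shutter (grip top measured at 108.3 mm, 108.5 mm expected) and the gripper clear. I handed the job in at about 17 s; no verdict came back.

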